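# Swap the undersized filter head in the filtration kit

## Robot

A 7-joint arm with a two-finger parallel gripper is mounted at the origin on the work surface. World frame = base frame: x ahead of the robot, y to its left, z up, the work surface at z = 0. Lengths are in mm, angles in rad, forces in N, time in s.
With the tool pointing down it reaches from about 425 to 800 mm from the base axis. Payload 8.3 kg.
Tool frame: the origin (TCP) lies midway between the tips of the shut fingers; the grasp point (between the pads) lies 19 mm behind it; z points along the fingers, y is the line along which they close (so a half turn about z gives the same grasp; the last joint's range is limited). The gripper opens to 85 mm and grips with 20 to 120 N. Pads are 22 mm wide; open, the fingers measure 114 mm over their backs; the gripper's body (76 mm by 85 mm) begins 54 mm behind the grasp point. The pads swing forward as they close: fully open they stand 13 mm farther back than shut.
Start: joints at [-1.223, 0.383, 0.016, 1.37, -0.006, 1.388, -0.046], TCP at [249.535, 573.004, 205.979] pointing down, gripper open.
Joint ranges: [-2.95, 2.95], [-0.25, 2.06], [-1.52, 1.56], [0.18, 2.33], [-1.44, 4.58], [0.02, 2.06], [-3.01, 3.01]. Speed limits (rad/s): [2.39, 2.39, 3.01, 3.01, 3.14, 3.14, 3.14].

## Interface

Orientations are given as [roll, pitch, yaw] about the fixed x, y, z axes, in that order (R = Rz(yaw) Ry(pitch) Rx(roll)).
In Python, from rig import ctrl gives the robot as it stands.
- The arm moves only by the tool play_rows, never from a script. Its argument "plan" is a list of rows, each an object with "angular": the turn, a rotation vector about the tool's x, y, z in rad, a list of three; "delta_pos": the shift along the tool's x, y, z in mm, a list of three; "claw": the opening, from -1 (shut) to 1 (fully open), so that 0 is half open. A call has 1 to 12 rows; each row is the pose to reach, as a shift and turn from the pose commanded when the call began, along the tool's axes at that moment; what a row does not reach only later rows make up. A row lasts 1/10 s, in which the tool goes at most 50 mm and 8.59 degrees, less where a joint would pass 70% of its speed; a pose out of reach is approached as far as the arm can. A call with a gripper value outside its range is refused whole. The fingers move at their own pace and stop on an object; "force" is the grip in N (left out, the last holds). Time passes only in rows, so rows that repeat a pose let the fingers close. It gives the time, the measured TCP pose, the force, the opening and the grip force at its end, in the units of the state.
- ctrl.get_state(): the state, without advancing time (a new reading comes with each control period).
- ctrl.capture(name): name is "scene" or "top"; returns a dict with "frame" (384x512x3 uint8, red, green, blue), "intrinsics" (3x3 intrinsics, pixels), "world_to_cam" (4x4, takes a point from world to camera coordinates). Camera axes: x right, y down, z forward; pixel columns grow to the right and rows downward; lengths in mm; the calibration is good to about 2 mm. A picture is of the moment at which its call begins. There is no depth.
- ctrl.sign_off(): hands the job in; it is judged then, once.
The state is a dict: "time": time; "q": joint angles; "qvel": joint speeds; "effort": joint torques, N m; "tcp_pos": TCP position; "tcp_rot": TCP orientation; "wrist_force": force on the tool from outside, world axes, zero at the start; "ft_torque": the same for the moment, N m; "finger_gap": finger opening in mm; "finger_force": force on a finger pad.
Only numpy, scipy, OpenCV 4.12 (cv2) and the standard library are available. Lean on these libraries where they do the work, as an engineer would, in place of code of your own. Each camera call takes 0.05 s, during which the arm holds its last target. There are 200 camera calls.

## Task

The aluminium kit tray should hold three matching large filter heads, but one of the three is a small one. Stand the small head from the kit upright in the free compartment of the grey stock tray (the one with just a cork disc in it), and stand the large spare from the stock tray upright in the compartment that this leaves empty in the kit. Set them down rather than dropping them, and leave the other heads standing where they are.

Things in the scene. Friction and masses are not known exactly. Their poses are not given: they have to be found in the camera images.
- kit_tray: Fixed open aluminium tray, 88 (x) by 262 (y) by 26 mm high, walls, dividers and floor 4 mm thick: a row of three compartments centred at y = -86, 0, 86 mm, each 80 by 82 mm inside. At each end (y = +-133 mm) a plate with a grip bar, 48 mm high. Origin: centre of its underside, on the table. Stands left or right of the grey stock tray, which has the same sizes but no end plates.
- odd_head: Small steel filter head, like a mushroom: foot 38 mm across, 10 mm high; stem 24 mm; cylindrical top flange 36 mm across, from 46 to 60 mm height, white disc on top; 60 mm tall, 0.15 kg. Origin: centre of its underside; z up; round, yaw means nothing. The wrong part: stands in one compartment of the kit tray, within about 7 mm of the compartment's centre.
- spare_head: Large steel filter head, like a thick mushroom: foot 46 mm across, 10 mm high; stem 32 mm; cylindrical top flange 50 mm across, from 61 to 75 mm height, white disc on top; 75 mm tall, 0.25 kg. Origin: centre of its underside; z up; round, yaw means nothing. The correct part: stands in one compartment of the stock tray.
- free_place: Plain cork disc, 50 mm across, 1 mm thick, fixed on the floor of the stock tray's free compartment. Origin: centre of that compartment at floor level, 4 mm above the table; axes as the tray's. The compartment is 80 (x) by 82 mm (y) inside, its walls rise 22 mm above the floor; the three compartments lie 86 mm apart along y.
- good_a: Large steel filter head, like a thick mushroom: foot 46 mm across, 10 mm high; stem 32 mm; cylindrical top flange 50 mm across, from 61 to 75 mm height, white disc on top; 75 mm tall, 0.25 kg. Origin: centre of its underside; z up; round, yaw means nothing. Belongs in the kit tray: leave it.
- good_b: Large steel filter head, like a thick mushroom: foot 46 mm across, 10 mm high; stem 32 mm; cylindrical top flange 50 mm across, from 61 to 75 mm height, white disc on top; 75 mm tall, 0.25 kg. Origin: centre of its underside; z up; round, yaw means nothing. Belongs in the kit tray: leave it.
- decoy: Small steel filter head, like a mushroom: foot 38 mm across, 10 mm high; stem 24 mm; cylindrical top flange 36 mm across, from 46 to 60 mm height, white disc on top; 60 mm tall, 0.15 kg. Origin: centre of its underside; z up; round, yaw means nothing. A bystander in the stock tray, the same as the wrong part: leave it.
There are look-alikes about, which are no part of the job. Leave any blue or yellow look-alike of the good_a alone.

How it is judged (in metres and radians):
At the end, for the whole second after the job is handed in: Small kit head upright (within 8 degrees) on the floor of the stock tray's free compartment, within 30 mm of its centre; large spare upright on the floor of the emptied kit compartment; the other three heads upright within 20 mm of where they were; all at rest (horizontal distance between odd_head and free_place below 0.03 m and z of odd_head in the frame of free_place between -0.006 and 0.006 m and x of spare_head in the frame of kit_tray between -0.03 and 0.03 m and y of spare_head in the frame of kit_tray between -0.115 and 0.115 m and z of spare_head in the frame of kit_tray between -0.002 and 0.01 m and angle between each of odd_head, spare_head, good_a, good_b, decoy's own z axis and vertical below 0.15 rad and linear speed of each of odd_head, spare_head, good_a, good_b, decoy below 0.02 m/s and distance of each of good_a, good_b, decoy from where it was at the start of the episode below 0.02 m); the robot touches nothing.
It fails at once if the small head is dropped or knocked over (faster than 0.5 m/s with no finger touching it) (contact force between odd_head and the fingers below 0.05 N and linear speed of odd_head above 0.5 m/s).
It fails at once if the large spare is dropped or knocked over (faster than 0.5 m/s with no finger touching it) (contact force between spare_head and the fingers below 0.05 N and linear speed of spare_head above 0.5 m/s).
It also fails if it takes over 61 s, if anything falls off the work surface, if the arm or the gripper's body presses on something with over 40 N, if the wrist force passes 120 N, or if a joint passes its speed limit or range.

## Working session

There is one attempt and no reset: what is moved stays moved. The work goes in short steps, Python scripts to look and compute and a tool call to move; the robot and the scene stay as the last step left them, time stands still between calls to the robot, and variables do not carry over. Pictures are saved under pics/ and viewed, at most 10 in all, crops included, and the job is handed in when it is done.

Besides the shell and the picture viewer there is one more tool, called after "Call:" as name(argument=value, ...) on one line, values as JSON. play_rows: Moves the arm, as the interface text tells. Its arguments: {"type":"object","properties":{"plan":{"type":"array"},"force":{"type":"number"}},"required":["plan"]}

```bash
mkdir -p pics
cat > h.py <<'E'
import numpy as np, cv2
from rig import ctrl
def cap(n,f):
    c=ctrl.capture(n); cv2.imwrite('pics/'+f,c["frame"][:,:,::-1]); np.savez('pics/'+f+'.npz',**c); return c
def ray(c,u,v,z):
    K=np.array(c["intrinsics"]);T=np.array(c["world_to_cam"]);R=T[:3,:3];o=-R.T@T[:3,3]
    d=R.T@np.linalg.inv(K)@[u,v,1]; return (o+d*(z-o[2])/d[2])[:2]
def proj(c,p):
    K=np.array(c["intrinsics"]);T=np.array(c["world_to_cam"]); q=K@(T[:3,:3]@p+T[:3,3]); return q[:2]/q[2]
E
python3 - <<'E'
from h import *
for n in("scene","top"):
    c=cap(n,n+'0.png'); T=np.array(c["world_to_cam"]); print(n,-T[:3,:3].T@T[:3,3],T[:3,:3].round(2).tolist())
s=ctrl.get_state(); print(s)
a=cv2.imread('pics/scene0.png');b=cv2.imread('pics/top0.png')
E
```

```text
scene [1080.66483918   11.98676083  949.89985422] [[-0.01, 1.0, -0.0], [0.87, 0.01, -0.5], [-0.5, -0.01, -0.87]]
top [370.4521152   11.90548987 976.13058753] [[0.03, -1.0, 0.01], [-0.98, -0.03, -0.17], [0.17, -0.0, -0.98]]
{'time': 0.1, 'q': array([-1.22290856,  0.38416647,  0.01636591,  1.37107313, -0.0062727 ,
        1.38819741, -0.04645467]), 'qvel': array([-0.00017414,  0.00061525, -0.00140147, -0.00220264,  0.00057647,
        0.00074087, -0.00017741]), 'effort': array([ 3.05794070e-03, -6.29132724e+01,  8.47345367e-01, -3.72759891e+01,
        1.66382524e-02,  1.05076795e-02,  4.77622882e-05]), 'tcp_pos': array([249.34990284, 572.54979715, 205.060218  ]), 'tcp_rot': array([-3.13979875e+00,  5.04862787e-05,  2.73092697e+00]), 'wrist_force': array([ 0.07540426, -0.56027495,  0.15148477]), 'ft_torque': array([-0.03463985,  0.06769416,  0.03071487]), 'finger_force': 0.0, 'finger_gap': 85.20604169798047}
```

View pics/top0.png

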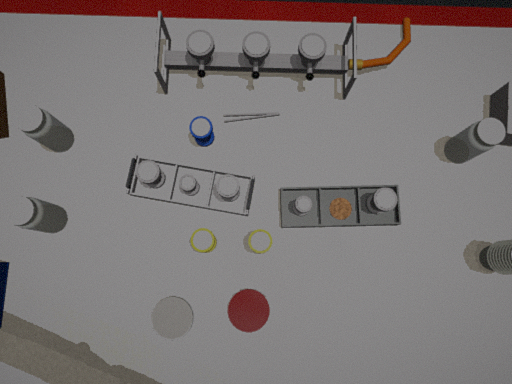

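View pics/scene0.png

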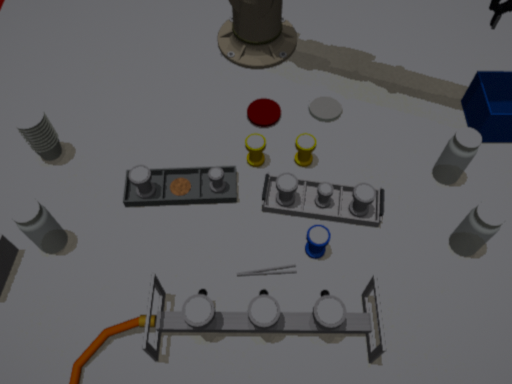

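Candidates (top view):
- **Small heads:** kit tray (188,184), which is the wrong part, and stock tray (303,204), the decoy.
- **Large heads:** stock tray (385,200), the spare; kit tray (149,173) and (228,187), the good ones.
- **Look-alikes:** blue (202,128), yellow (203,240) and (260,241).
- **Free place:** the cork disc at (341,208).

I choose the small head at (188,184) and the spare at (385,200).

Run:
```python
from h import *
t=dict(np.load('pics/top0.png.npz'));s=dict(np.load('pics/scene0.png.npz'))
A={'goodL':((149,171),(363,192),79),'odd':((188,184),(325,188),64),'goodR':((228,184),(287,182),79),'decoy':((303,203),(216,174),64),'spare':((385,198),(140,174),79),'cork':((341,208),(180,187),5)}
for k,(a,b,z) in A.items(): print(k,ray(t,*a,z).round(1),ray(s,*b,z).round(1))
a=cv2.resize(t['frame'][150:235,120:410,::-1],None,fx=2.75,fy=2.75,interpolation=cv2.INTER_CUBIC)
b=cv2.resize(s['frame'][155:230,115:395,::-1],None,fx=797.5/280,fy=797.5/280,interpolation=cv2.INTER_CUBIC)
w=min(a.shape[1],b.shape[1]);cv2.imwrite('pics/crop.png',np.vstack([a[:,:w],b[:,:w]]));print(a.shape,b.shape)
```

```text
goodL [565.3 236.3] [565.5 238.2]
odd [542.7 155.2] [546.8 158.1]
goodR [542.3  69.2] [541.   72.4]
decoy [508.8 -90. ] [511.5 -87.9]
spare [ 522.  -259.6] [ 522.4 -256.6]
cork [ 508.9 -182.2] [ 511.2 -178.7]
(234, 798, 3) (214, 798, 3)
```

View pics/crop.png

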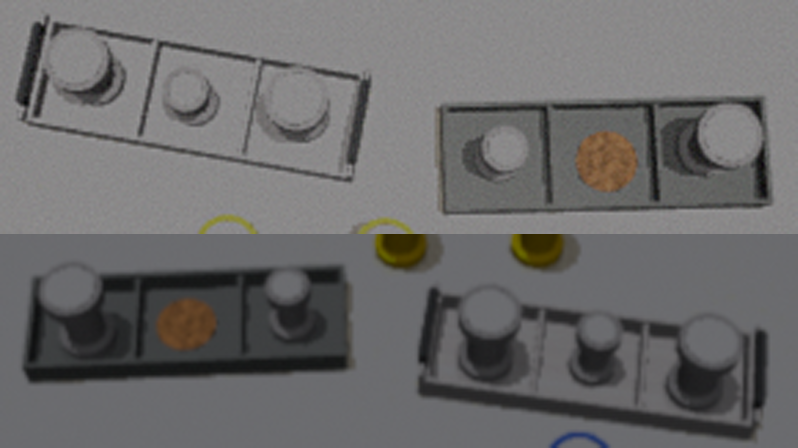

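```bash
cat >> h.py <<'E'
from scipy.spatial.transform import Rotation as Ro
def go(x,y,z,yaw=None,s=None):
    s=s or ctrl.get_state(); R=Ro.from_euler('xyz',s['tcp_rot'])
    yaw=s['tcp_rot'][2] if yaw is None else yaw
    T=Ro.from_euler('xyz',[np.pi,0,yaw])
    print('delta',R.inv().apply(np.array([x,y,z])-s['tcp_pos']).round(1),'ang',(R.inv()*T).as_rotvec().round(3))
E
python3 - <<'E'
from h import *
t=dict(np.load('pics/top0.png.npz'));s=dict(np.load('pics/scene0.png.npz'))
f=lambda u,v:(120+u/2.75,150+v/2.75)
k=280/797.5; g=lambda u,v:(115+u*k,155+(v-234)*k)
A={'goodL':((80,59),(709,340),79),'odd':((188,92),(598,331),64),'goodR':((298,100),(490,309),79),'decoy':((505,148),(288,285),64),'spare':((730,135),(71,285),79),'cork':((607,161),(187,323),5)}
for n,(a,b,z) in A.items(): print(n,ray(t,*f(*a),z).round(1),ray(s,*g(*b),z).round(1))
D={'t':[f(157,42),f(140,135),f(260,60),f(245,155)],'s':[g(541,311),g(537,386),g(643,323),g(638,400)]}
for c,d in((t,'t'),(s,'s')):
    p=np.array([ray(c,*q,26) for q in D[d]]); print(p.round(1).tolist(),p.mean(0)); 
e=ray(t,*f(48,22),26)-ray(t,*f(365,77),26); print('kit y dir',e,np.arctan2(e[1],e[0])-np.pi/2)
e=ray(t,*f(443,104),26)-ray(t,*f(766,98),26); print('stock y dir',e,np.arctan2(e[1],e[0])-np.pi/2)
go(545,157,160,np.pi/2-.17)
E
```

```text
goodL [564.3 236. ] [566.  240.2]
odd [543.9 154.5] [549.6 157.9]
goodR [537.3  68.3] [539.2  72.5]
decoy [507.1 -91.3] [508.5 -87.8]
spare [ 519.8 -260.5] [ 519.5 -257.1]
cork [ 507.6 -181.6] [ 509.  -177.3]
[[591.7, 187.8], [515.0, 196.9], [579.2, 103.7], [501.2, 112.2]] [546.77677949 150.15736594]
[[507.9, 118.3], [578.4, 112.1], [518.9, 201.6], [590.5, 191.7]] [548.9157584  155.91688192]
kit y dir [ 38.15841875 259.17934773] -0.1461777044417767
stock y dir [-12.49746469 261.18540427] 0.047812549260585646
delta [-437.  -262.9   45.6] ang [-1.00e-03  1.00e-03  1.33e+00]
```

Call:
play_rows(plan=[{"delta_pos": [-220,-130,0],"angular": [0,0,0.65],"claw": 1},{"delta_pos": [-220,-130,0],"angular": [0,0,0.65],"claw": 1},{"delta_pos": [-220,-130,0],"angular": [0,0,0.65],"claw": 1},{"delta_pos": [-220,-130,0],"angular": [0,0,0.65],"claw": 1},{"delta_pos": [-220,-130,0],"angular": [0,0,0.65],"claw": 1},{"delta_pos": [-437,-264,0],"angular": [0,0,1.31],"claw": 1},{"delta_pos": [-437,-264,0],"angular": [0,0,1.31],"claw": 1},{"delta_pos": [-437,-264,0],"angular": [0,0,1.31],"claw": 1},{"delta_pos": [-437,-264,0],"angular": [0,0,1.31],"claw": 1},{"delta_pos": [-437,-264,0],"angular": [0,0,1.31],"claw": 1},{"delta_pos": [-437,-264,0],"angular": [0,0,1.31],"claw": 1},{"delta_pos": [-437,-264,0],"angular": [0,0,1.31],"claw": 1}])

```text
time: 1.3
tcp_pos: [545.6, 153.6, 205.6]
tcp_rot: [-3.141, 0.001, 1.416]
wrist_force: [-0.8, 0.3, 0.6]
finger_gap: 85.5
finger_force: 0.0
```

Run:
```python
from h import *
s=ctrl.get_state(); print(s['time'],s['tcp_pos'],s['tcp_rot']); go(546.5,156,90,1.425)
```

```text
1.3 [545.58474841 153.5967796  205.57379797] [-3.14136442e+00  1.35852618e-03  1.41622918e+00]
delta [  2.7   0.6 115.6] ang [-0.     0.001 -0.009]
```

Call:
play_rows(plan=[{"delta_pos": [3,1,40],"angular": [0,0,0],"claw": 1},{"delta_pos": [3,1,80],"angular": [0,0,0],"claw": 1},{"delta_pos": [3,1,110],"angular": [0,0,0],"claw": 1},{"delta_pos": [3,1,115],"angular": [0,0,0],"claw": 1},{"delta_pos": [3,1,115],"angular": [0,0,0],"claw": 1}])

```text
time: 1.8
tcp_pos: [545.0, 160.8, 90.6]
tcp_rot: [-3.14, 0.001, 1.423]
wrist_force: [0.2, -0.2, 1.0]
finger_gap: 85.6
finger_force: 0.0
```

Run:
```python
from h import *
s=ctrl.get_state(); print(s['tcp_pos'],s['tcp_rot']); go(546.5,156,38,1.425)
cs=cap('scene','s1.png');ct=cap('top','t1.png')
def cr(c,p):
    u,v=proj(c,np.array(p)).astype(int); return cv2.resize(c['frame'][v-60:v+60,u-50:u+50,::-1],None,fx=4,fy=4,interpolation=cv2.INTER_CUBIC)
cv2.imwrite('pics/c1.png',np.hstack([cr(cs,[546,156,90]),cr(ct,[546,156,90])]))
```

```text
[544.99892749 160.81865556  90.55412021] [-3.13956079e+00  5.94291481e-04  1.42348453e+00]
delta [-4.5  2.3 52.6] ang [-0.002  0.001 -0.002]
```

View pics/c1.png

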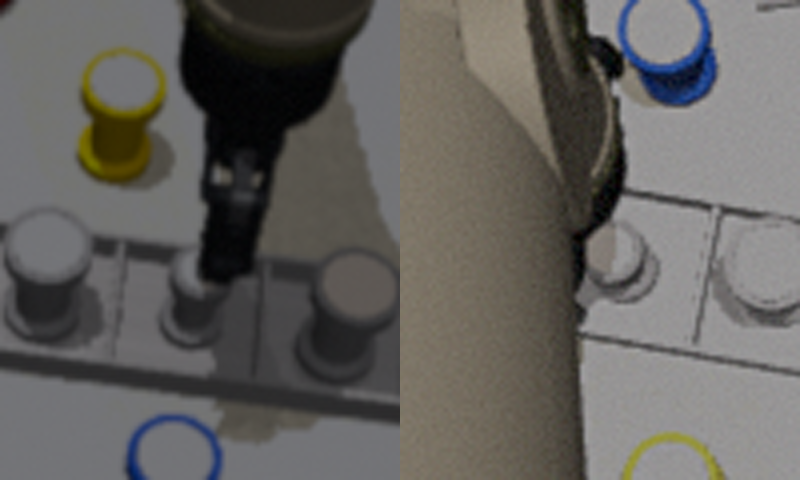

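The left (scene) crop shows the near finger tip at about (228,275), visibly right (+y) of the small head's flange at about (193,275). The arm overlaps the head in the top crop. I'll check this numerically.

Run:
```python
from h import *
c=dict(np.load('pics/s1.png.npz')); s=ctrl.get_state(); print(s['tcp_pos'],s['tcp_rot'])
o=proj(c,np.array([546,156,90])).astype(int)-[50,60]
R=Ro.from_euler('xyz',s['tcp_rot']).as_matrix()
for y in(38,43,57): print(y,((proj(c,s['tcp_pos']+R@[0,y,-13])-o)*4).round(), end=' ')
for p in([546.5,156,64],[546.5,156,4],[546.5,156,57],[541,70,79]): print(p,((proj(c,np.array(p))-o)*4).round())
go(546.5,156,38,1.425)
t=dict(np.load('pics/top0.png.npz'));s0=dict(np.load('pics/scene0.png.npz'))
# independent check: scene-cam discs via Hough-like bright blob
```

```text
[546.98383636 160.48903711  92.75173561] [ 3.13972889e+00 -1.45027263e-03  1.42220892e+00]
38 [208. 288.] 43 [208. 296.] 57 [205. 319.] [546.5, 156, 64] [196. 267.]
[546.5, 156, 4] [183. 320.]
[546.5, 156, 57] [195. 274.]
[541, 70, 79] [ 44. 244.]
delta [-4.6  0.1 54.7] ang [ 0.002 -0.001 -0.003]
```

Call:
play_rows(plan=[{"delta_pos": [-5,0,10],"angular": [0,0,0],"claw": 1},{"delta_pos": [-5,0,10],"angular": [0,0,0],"claw": 1},{"delta_pos": [-5,0,10],"angular": [0,0,0],"claw": 1}])

```text
time: 2.2
tcp_pos: [545.5, 154.0, 81.3]
tcp_rot: [3.141, -0.0, 1.42]
wrist_force: [0.3, 0.1, 0.6]
finger_gap: 85.4
finger_force: 0.0
```

```bash
cat >> h.py <<'E'
def view(pts,tag,ctr,names=('scene','top'),h=(40,50),k=8):
    s=ctrl.get_state(); print(s['tcp_pos'].round(1),s['tcp_rot'].round(3)); R=Ro.from_euler('xyz',s['tcp_rot']).as_matrix(); out=[]
    for n in names:
        c=cap(n,tag+n+'.png'); o=proj(c,np.array(ctr,float)).astype(int)-h
        im=np.ascontiguousarray(cv2.resize(c['frame'][o[1]:o[1]+2*h[1],o[0]:o[0]+2*h[0],::-1],None,fx=k,fy=k,interpolation=cv2.INTER_CUBIC))
        im=cv2.convertScaleAbs(im,alpha=1.6)
        def d(P,col):
            P=np.array([(proj(c,np.array(p,float))-o+.5)*k for p in P]).astype(int); cv2.polylines(im,[P],True,col,1)
        for y in(42,-42,57,-57): d([s['tcp_pos']+R@[x,y,z] for x,z in((-11,-13),(11,-13),(11,-35),(-11,-35))],(0,0,255))
        for x,y,z,r in pts: d([(x+r*np.cos(a),y+r*np.sin(a),z) for a in np.linspace(0,6.28,24)],(0,255,0))
        out.append(im)
    cv2.imwrite('pics/'+tag+'.png',np.hstack(out))
E
python3 - <<'E'
from h import *
view([(546.5,156,64,18),(546.5,156,14,19),(540,70,79,25)],'c2',(546,140,70),('scene',),(50,37))
go(546.5,156,38,1.425)
E
```

```text
[545.5 154.   81.3] [ 3.141 -0.     1.42 ]
delta [ 1.9  0.6 43.4] ang [ 0.    -0.    -0.005]
```

View pics/c2.png

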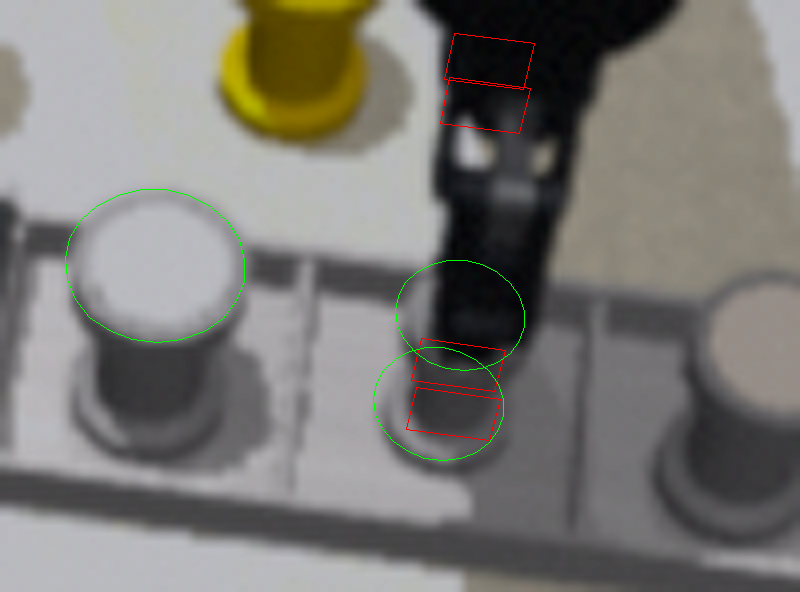

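The finger tip appears at about (488,350), to the right of the predicted tip at about (460,375). The head's foot (443,410) matches the prediction. I need to check the reading noise, and whether the arm is still moving.

Run:
```python
from h import *
for i in range(8):
    s=ctrl.get_state(); print(s['time'],s['tcp_pos'].round(1),s['tcp_rot'].round(4),s['q'].round(4)); c=ctrl.capture('scene')
cv2.imwrite('pics/x.png',c['frame'][:,:,::-1])
a=cv2.imread('pics/x.png').astype(int);b=cv2.imread('pics/c2scene.png').astype(int)
print(np.abs(a-b).max(2)[100:230,230:400].mean())
```

```text
2.25 [545.6 154.2  81.4] [ 3.1413e+00 -3.0000e-04  1.4204e+00] [-0.6861  0.3721  0.4435  1.7167 -0.1769  1.0921 -0.3377]
2.3 [545.7 154.4  81.4] [ 3.1412e+00 -3.0000e-04  1.4206e+00] [-0.6862  0.3721  0.4434  1.7166 -0.1769  1.092  -0.3377]
2.35 [545.7 154.4  81.3] [ 3.1412e+00 -3.0000e-04  1.4207e+00] [-0.6863  0.3722  0.4434  1.7166 -0.1769  1.092  -0.3377]
2.4 [545.7 154.5  81.3] [ 3.1412e+00 -4.0000e-04  1.4208e+00] [-0.6863  0.3723  0.4433  1.7166 -0.1769  1.0919 -0.3377]
2.45 [545.6 154.5  81.2] [ 3.1413e+00 -2.0000e-04  1.4209e+00] [-0.6864  0.3724  0.4433  1.7167 -0.1769  1.0919 -0.3377]
2.5 [545.6 154.4  81.2] [ 3.1414e+00 -2.0000e-04  1.4209e+00] [-0.6863  0.3724  0.4433  1.7167 -0.1769  1.0919 -0.3376]
2.55 [545.5 154.4  81.1] [ 3.1415e+00 -1.0000e-04  1.4209e+00] [-0.6864  0.3725  0.4433  1.7168 -0.1769  1.0918 -0.3376]
2.6 [545.5 154.4  81. ] [-3.1416  0.      1.4209] [-0.6864  0.3726  0.4434  1.7168 -0.1769  1.0919 -0.3376]
1.119683257918552
```

Call:
play_rows(plan=[{"delta_pos": [1,1,20],"angular": [0,0,0],"claw": 1},{"delta_pos": [1,1,40],"angular": [0,0,0],"claw": 1},{"delta_pos": [1,1,47],"angular": [0,0,0],"claw": 0.6},{"delta_pos": [1,1,47],"angular": [0,0,0],"claw": 0.3},{"delta_pos": [1,1,47],"angular": [0,0,0],"claw": 0.08},{"delta_pos": [1,1,47],"angular": [0,0,0],"claw": 0.08},{"delta_pos": [1,1,47],"angular": [0,0,0],"claw": 0.08}], force=25)

```text
time: 3.35
tcp_pos: [547.2, 155.4, 34.9]
tcp_rot: [3.14, -0.001, 1.421]
wrist_force: [0.5, 0.0, -0.3]
finger_gap: 45.8
finger_force: 0.0
```

Run:
```python
from h import *
view([(546.5,156,64,18),(546.5,156,14,19)],'c3',(546,156,60),('scene','top'),(25,37),8)
print(ctrl.get_state()['wrist_force'],ctrl.get_state()['finger_gap'])
```

```text
[547.2 155.4  34.9] [ 3.140e+00 -1.000e-03  1.421e+00]
[ 0.27490058  0.53594722 -0.22823855] 46.038342115712744
```

View pics/c3.png

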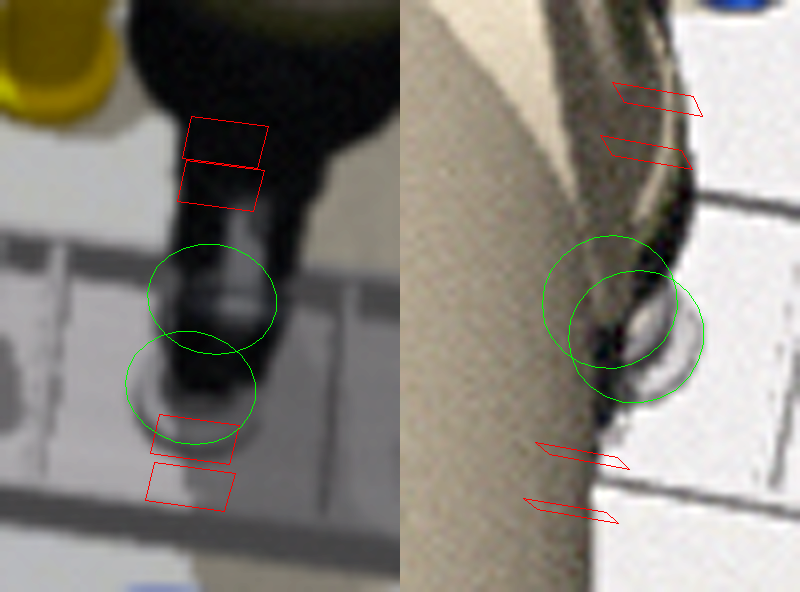

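The fingers straddle the head (flange at about (205,300) in the scene half) without touching it at a 46 mm gap. I'll close now, then lift slightly.

Call:
play_rows(plan=[{"delta_pos": [0,0,0],"angular": [0,0,0],"claw": -0.1},{"delta_pos": [0,0,0],"angular": [0,0,0],"claw": -0.2},{"delta_pos": [0,0,0],"angular": [0,0,0],"claw": -0.5},{"delta_pos": [0,0,0],"angular": [0,0,0],"claw": -1},{"delta_pos": [0,0,0],"angular": [0,0,0],"claw": -1},{"delta_pos": [0,0,0],"angular": [0,0,0],"claw": -1},{"delta_pos": [0,0,-5],"angular": [0,0,0],"claw": -1},{"delta_pos": [0,0,-10],"angular": [0,0,0],"claw": -1},{"delta_pos": [0,0,-20],"angular": [0,0,0],"claw": -1},{"delta_pos": [0,0,-20],"angular": [0,0,0],"claw": -1}], force=40)

```text
time: 4.45
tcp_pos: [547.5, 155.4, 55.6]
tcp_rot: [3.14, -0.001, 1.421]
wrist_force: [0.1, -0.3, -1.9]
finger_gap: 32.4
finger_force: 39.9
```

Run:
```python
from h import *
s=ctrl.get_state(); print(s['tcp_pos'],s['tcp_rot']); go(509,-180,160,np.pi/2+.04)
```

```text
[547.54656539 155.41425301  55.59504624] [ 3.13967931e+00 -1.10741244e-03  1.42076183e+00]
delta [-337.3   12.2 -104.8] ang [ 0.002 -0.001 -0.19 ]
```

Call:
play_rows(plan=[{"delta_pos": [0,0,-20],"angular": [0,0,0],"claw": -1},{"delta_pos": [0,0,-45],"angular": [0,0,0],"claw": -1},{"delta_pos": [0,0,-75],"angular": [0,0,0],"claw": -1},{"delta_pos": [0,0,-100],"angular": [0,0,0],"claw": -1},{"delta_pos": [0,0,-105],"angular": [0,0,0],"claw": -1},{"delta_pos": [0,0,-105],"angular": [0,0,0],"claw": -1}])

```text
time: 5.05
tcp_pos: [547.0, 155.4, 159.5]
tcp_rot: [3.14, -0.001, 1.421]
wrist_force: [-0.4, -0.1, -2.3]
finger_gap: 33.0
finger_force: 40.1
```

Run:
```python
from h import *
s=ctrl.get_state();x,y,z=s['tcp_pos']; print(s['finger_gap'])
view([(x,y,z+30,18),(x,y,z-20,19),(x,y,z-30,19)],'c4',(x,y,z),('scene','top'),(37,37),8)
im=cv2.imread('pics/c4.png'); cv2.imwrite('pics/c4.png',cv2.resize(im,(800,400)))
```

```text
33.01466842809098
[547.  155.4 159.5] [ 3.140e+00 -1.000e-03  1.421e+00]
```

View pics/c4.png

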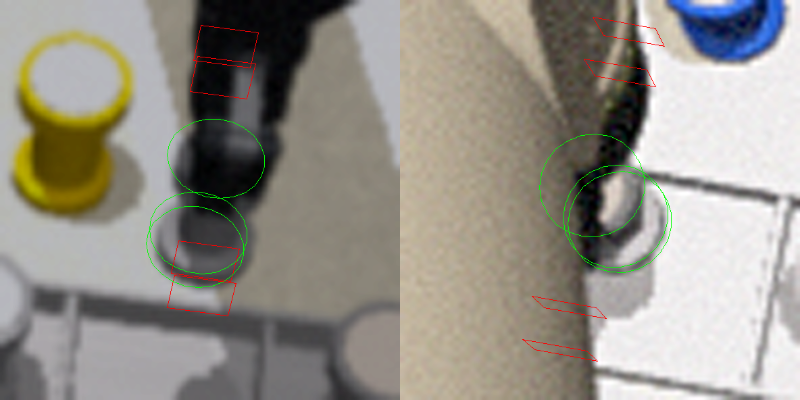

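The head is held upright and clear of the tray (foot at about (205,240) in the scene half). The bottom sits at TCP −31 mm.

Call:
play_rows(plan=[{"delta_pos": [-20,1,0],"angular": [0,0,-0.01],"claw": -1},{"delta_pos": [-50,2,0],"angular": [0,0,-0.03],"claw": -1},{"delta_pos": [-90,4,0],"angular": [0,0,-0.05],"claw": -1},{"delta_pos": [-130,5,0],"angular": [0,0,-0.07],"claw": -1},{"delta_pos": [-170,6,0],"angular": [0,0,-0.1],"claw": -1},{"delta_pos": [-210,8,0],"angular": [0,0,-0.12],"claw": -1},{"delta_pos": [-250,9,0],"angular": [0,0,-0.14],"claw": -1},{"delta_pos": [-290,11,0],"angular": [0,0,-0.16],"claw": -1},{"delta_pos": [-320,12,0],"angular": [0,0,-0.18],"claw": -1},{"delta_pos": [-337,12,0],"angular": [0,0,-0.19],"claw": -1},{"delta_pos": [-337,12,0],"angular": [0,0,-0.19],"claw": -1},{"delta_pos": [-337,12,0],"angular": [0,0,-0.19],"claw": -1}])

```text
time: 6.35
tcp_pos: [507.5, -179.3, 157.7]
tcp_rot: [-3.139, -0.001, 1.61]
wrist_force: [0.9, -0.3, -2.1]
finger_gap: 32.7
finger_force: 40.1
```

Run:
```python
from h import *
ctrl.capture('top');ctrl.capture('top')
s=ctrl.get_state(); print(s['tcp_pos'],s['tcp_rot'],s['finger_gap']); go(509,-179.5,38,np.pi/2+.04)
```

```text
[ 508.13331111 -178.16524304  158.11755975] [-3.14018108e+00 -7.77377469e-04  1.61264344e+00] 32.482208726464336
delta [ -1.5   1.  120.1] ang [-0.001 -0.001  0.002]
```

Call:
play_rows(plan=[{"delta_pos": [-1,1,25],"angular": [0,0,0],"claw": -1},{"delta_pos": [-1,1,55],"angular": [0,0,0],"claw": -1},{"delta_pos": [-1,1,85],"angular": [0,0,0],"claw": -1},{"delta_pos": [-1,1,105],"angular": [0,0,0],"claw": -1},{"delta_pos": [-1,1,113],"angular": [0,0,0],"claw": -1},{"delta_pos": [-1,1,117],"angular": [0,0,0],"claw": -1},{"delta_pos": [-1,1,119],"angular": [0,0,0],"claw": -1},{"delta_pos": [-1,1,119],"angular": [0,0,0],"claw": -1},{"delta_pos": [-1,1,119],"angular": [0,0,0],"claw": -1}])

```text
time: 7.35
tcp_pos: [509.9, -180.9, 40.9]
tcp_rot: [3.14, 0.0, 1.611]
wrist_force: [-0.3, 0.2, -1.0]
finger_gap: 32.6
finger_force: 40.1
```

Call:
play_rows(plan=[{"delta_pos": [0,0,1],"angular": [0,0,0],"claw": -1},{"delta_pos": [0,0,2],"angular": [0,0,0],"claw": -1},{"delta_pos": [0,0,3],"angular": [0,0,0],"claw": -1},{"delta_pos": [0,0,3],"angular": [0,0,0],"claw": -1},{"delta_pos": [0,0,3],"angular": [0,0,0],"claw": -1}])

```text
time: 7.85
tcp_pos: [509.1, -180.8, 37.0]
tcp_rot: [-3.141, 0.0, 1.611]
wrist_force: [-0.1, -1.1, -1.1]
finger_gap: 32.4
finger_force: 40.1
```

Call:
play_rows(plan=[{"delta_pos": [0,0,1],"angular": [0,0,0],"claw": -1},{"delta_pos": [0,0,1],"angular": [0,0,0],"claw": -1},{"delta_pos": [0,0,2],"angular": [0,0,0],"claw": -1},{"delta_pos": [0,0,2],"angular": [0,0,0],"claw": -1}])

```text
time: 8.25
tcp_pos: [509.0, -180.7, 34.8]
tcp_rot: [-3.141, -0.0, 1.611]
wrist_force: [-0.2, 0.2, -0.3]
finger_gap: 32.4
finger_force: 40.1
```

Call:
play_rows(plan=[{"delta_pos": [0,0,0.5],"angular": [0,0,0],"claw": -1},{"delta_pos": [0,0,1],"angular": [0,0,0],"claw": -1},{"delta_pos": [0,0,1],"angular": [0,0,0],"claw": -1},{"delta_pos": [0,0,1],"angular": [0,0,0],"claw": -1}])

```text
time: 8.65
tcp_pos: [509.4, -180.9, 34.6]
tcp_rot: [3.141, -0.0, 1.611]
wrist_force: [-1.4, 0.2, 5.2]
finger_gap: 32.6
finger_force: 40.9
```

Touchdown: the wrist force went to +5 N. Releasing.

Call:
play_rows(plan=[{"delta_pos": [0,0,-0.5],"angular": [0,0,0],"claw": -0.15},{"delta_pos": [0,0,-0.5],"angular": [0,0,0],"claw": 0},{"delta_pos": [0,0,-0.5],"angular": [0,0,0],"claw": 0.2},{"delta_pos": [0,0,-0.5],"angular": [0,0,0],"claw": 0.6},{"delta_pos": [0,0,-0.5],"angular": [0,0,0],"claw": 0.6},{"delta_pos": [0,0,-0.5],"angular": [0,0,0],"claw": 0.6},{"delta_pos": [0,0,-20],"angular": [0,0,0],"claw": 0.6},{"delta_pos": [0,0,-50],"angular": [0,0,0],"claw": 0.6},{"delta_pos": [0,0,-90],"angular": [0,0,0],"claw": 1},{"delta_pos": [0,0,-125],"angular": [0,0,0],"claw": 1},{"delta_pos": [0,0,-125],"angular": [0,0,0],"claw": 1}])

```text
time: 9.75
tcp_pos: [511.9, -182.1, 164.1]
tcp_rot: [3.133, 0.002, 1.61]
wrist_force: [0.7, -0.8, 0.4]
finger_gap: 85.5
finger_force: 0.0
```

Run:
```python
from h import *
view([(509,-180,65,18),(509,-180,15,19),(519.7,-258.8,79,25)],'c5',(509,-210,60),('scene','top'),(50,37),8)
im=cv2.imread('pics/c5.png'); cv2.imwrite('pics/c5.png',cv2.resize(im,(800,296)))
go(519.7,-259,158,np.pi/2+.04)
```

```text
[ 511.9 -182.1  164.1] [3.133e+00 2.000e-03 1.610e+00]
delta [-78.5   6.9   1.6] ang [0.002 0.    0.   ]
```

View pics/c5.png

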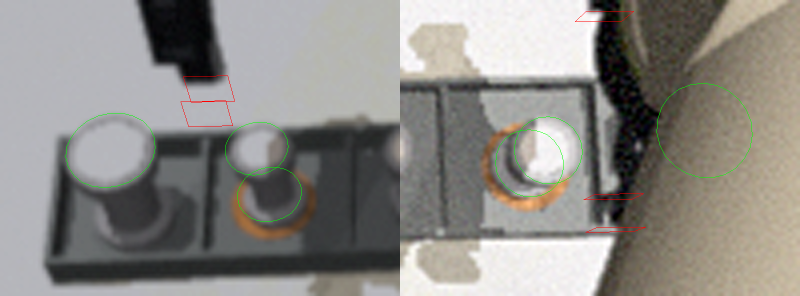

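The small head stands upright on the cork (scene half, disc (258,148), foot (272,195)). Now the large spare at disc (112,150).

Call:
play_rows(plan=[{"delta_pos": [-30,3,0],"angular": [0,0,0],"claw": 1},{"delta_pos": [-60,6,0],"angular": [0,0,0],"claw": 1},{"delta_pos": [-77,8,0],"angular": [0,0,0],"claw": 1},{"delta_pos": [-77,8,20],"angular": [0,0,0],"claw": 1},{"delta_pos": [-77,8,40],"angular": [0,0,0],"claw": 1},{"delta_pos": [-77,8,50],"angular": [0,0,0],"claw": 1},{"delta_pos": [-77,8,50],"angular": [0,0,0],"claw": 1},{"delta_pos": [-77,8,50],"angular": [0,0,0],"claw": 1}])

```text
time: 10.65
tcp_pos: [520.2, -257.3, 109.0]
tcp_rot: [-3.141, -0.0, 1.611]
wrist_force: [0.3, -0.2, 0.6]
finger_gap: 84.9
finger_force: 0.0
```

Run:
```python
from h import *
ctrl.capture('top');ctrl.capture('top')
s=ctrl.get_state(); print(s['tcp_pos'],s['tcp_rot']); go(519.7,-259,50,np.pi/2+.04)
```

```text
[ 520.73624721 -257.59853315  109.8362898 ] [3.14049860e+00 5.48415943e-04 1.61104181e+00]
delta [-1.3 -1.2 59.8] ang [0.001 0.001 0.   ]
```

Call:
play_rows(plan=[{"delta_pos": [-1,-1,20],"angular": [0,0,0],"claw": 1},{"delta_pos": [-1,-1,40],"angular": [0,0,0],"claw": 1},{"delta_pos": [-1,-1,55],"angular": [0,0,0],"claw": 1},{"delta_pos": [-1,-1,60],"angular": [0,0,0],"claw": 1},{"delta_pos": [-1,-1,60],"angular": [0,0,0],"claw": 0.6},{"delta_pos": [-1,-1,60],"angular": [0,0,0],"claw": 0.4},{"delta_pos": [-1,-1,60],"angular": [0,0,0],"claw": 0.4},{"delta_pos": [-1,-1,60],"angular": [0,0,0],"claw": 0.4}], force=30)

```text
time: 11.55
tcp_pos: [519.8, -258.7, 49.7]
tcp_rot: [3.14, 0.0, 1.611]
wrist_force: [-0.6, 0.8, 1.0]
finger_gap: 59.9
finger_force: 0.0
```

No contact at a 60 mm gap; closing and lifting a little.

Call:
play_rows(plan=[{"delta_pos": [0,0,0],"angular": [0,0,0],"claw": 0.25},{"delta_pos": [0,0,0],"angular": [0,0,0],"claw": 0.15},{"delta_pos": [0,0,0],"angular": [0,0,0],"claw": -0.2},{"delta_pos": [0,0,0],"angular": [0,0,0],"claw": -1},{"delta_pos": [0,0,0],"angular": [0,0,0],"claw": -1},{"delta_pos": [0,0,0],"angular": [0,0,0],"claw": -1},{"delta_pos": [0,0,-5],"angular": [0,0,0],"claw": -1},{"delta_pos": [0,0,-10],"angular": [0,0,0],"claw": -1},{"delta_pos": [0,0,-10],"angular": [0,0,0],"claw": -1}], force=50)

```text
time: 12.45
tcp_pos: [519.6, -258.8, 59.9]
tcp_rot: [3.141, 0.001, 1.611]
wrist_force: [0.9, -0.1, 0.2]
finger_gap: 20.8
finger_force: 0.0
```

The fingers closed past 50 mm with no force, so something is wrong. Looking.

Run:
```python
from h import *
view([(519.7,-258.8,79,25)],'c6',(509,-235,60),('scene','top'),(45,55),9)
im=cv2.imread('pics/c6.png'); cv2.imwrite('pics/c6.png',cv2.resize(im,(800,489)))
s=ctrl.get_state();print(s['finger_gap'],s['finger_force'],s['wrist_force'])
```

```text
[ 519.6 -258.8   59.9] [3.141e+00 1.000e-03 1.611e+00]
4.926986341276238 49.41458411514759 [ 4.31133756  1.57191152 35.80418356]
```

View pics/c6.png

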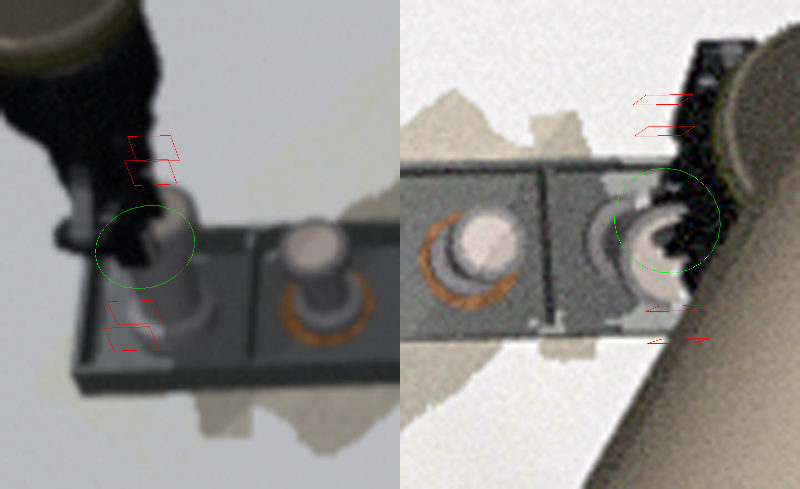

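The fingers seem to have closed over the top disc. The C-shaped white disc shows at (665,255) in the top half with the fingers across it, and the wrist reads +35 N. So the real tips sit well above where the TCP reading implies, and the grip only caught the flange's edge. I'll lift straight up gently, then measure again.

Call:
play_rows(plan=[{"delta_pos": [0,0,-2],"angular": [0,0,0],"claw": -1},{"delta_pos": [0,0,-5],"angular": [0,0,0],"claw": -1},{"delta_pos": [0,0,-10],"angular": [0,0,0],"claw": -1},{"delta_pos": [0,0,-16],"angular": [0,0,0],"claw": -1},{"delta_pos": [0,0,-25],"angular": [0,0,0],"claw": -1},{"delta_pos": [0,0,-50],"angular": [0,0,0],"claw": -1},{"delta_pos": [80,0,-60],"angular": [0,0,0],"claw": -1},{"delta_pos": [120,0,-60],"angular": [0,0,0],"claw": -1},{"delta_pos": [160,0,-60],"angular": [0,0,0],"claw": -1},{"delta_pos": [200,0,-60],"angular": [0,0,0],"claw": -1},{"delta_pos": [200,0,-60],"angular": [0,0,0],"claw": -1}])

```text
time: 13.65
tcp_pos: [511.4, -49.9, 119.1]
tcp_rot: [-3.141, -0.004, 1.622]
wrist_force: [0.2, 0.6, 1.2]
finger_gap: -0.2
finger_force: 0.0
```

Run:
```python
from h import *
ctrl.capture('top')
s=ctrl.get_state(); print(s['tcp_pos'],s['finger_gap'],s['wrist_force'])
c=cap('scene','s7.png');t=cap('top','t7.png')
def cr(c,p,k,h): 
    u,v=proj(c,np.array(p,float)).astype(int); print('orig',u-h[0],v-h[1]); return cv2.convertScaleAbs(cv2.resize(c['frame'][v-h[1]:v+h[1],u-h[0]:u+h[0],::-1],None,fx=k,fy=k,interpolation=cv2.INTER_CUBIC),alpha=1.6)
a=cr(c,(515,-200,60),5,(60,35));b=cr(t,(515,-220,40),5,(60,35))
a2=cr(c,s['tcp_pos'],5,(20,35))
top=np.hstack([a,a2]); bot=np.hstack([b,cr(t,(545,155,60),5,(20,35))])
im=np.vstack([top,bot]);print(im.shape); cv2.imwrite('pics/c7.png',cv2.resize(im,None,fx=.857,fy=.857))
```

```text
[511.39136333 -53.95432655 119.30662393] 0.06681175311781001 [-0.21615184 -0.48627289  0.88595651]
orig 107 140
orig 301 168
orig 209 125
orig 168 148
(700, 800, 3)
```

View pics/c7.png

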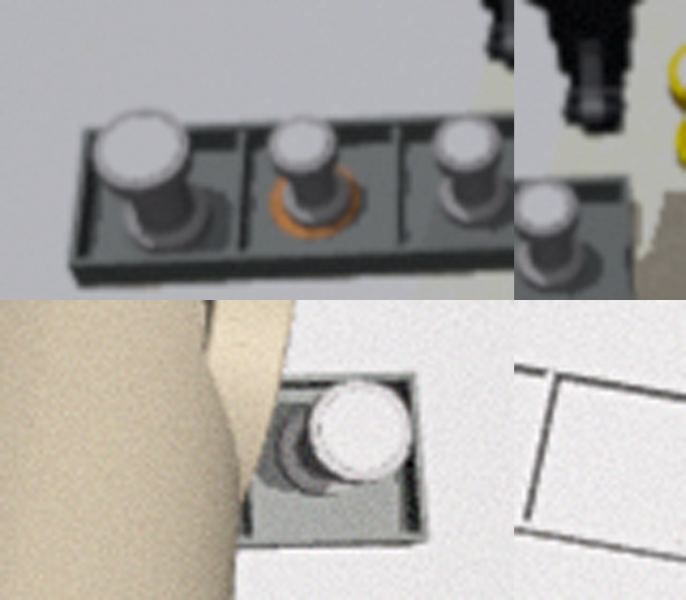

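The spare stands upright and all stock heads are fine: spare disc at (143,150) scene and (361,430) top, small head at (302,145). The shut finger tip at (592,128) is about 5 px above the projected TCP, which confirms the tips are about 18 mm higher than reported. I'll grip about 20 mm lower.

Run:
```python
from h import *
c=dict(np.load('pics/s7.png.npz'));t=dict(np.load('pics/t7.png.npz'));k=5*.857
print(ray(c,143/k+107,150/k+140,79),ray(t,361/k+301,130/k+168,79),'odd',ray(c,302/k+107,145/k+140,65))
ctrl.capture('top')
s=ctrl.get_state();print(s['tcp_pos'])
for z in(0,10,15,20,25): print(z,proj(c,s['tcp_pos']+[0,0,z]).round(1),'seen',(592-514)/k+209,128/k+125)
p=(ray(c,143/k+107,150/k+140,79)+ray(t,361/k+301,130/k+168,79))/2; print(p); go(*p,120,1.611)
```

```text
[ 525.09359366 -255.36949686] [ 521.3370046  -260.11007676] odd [ 512.36648929 -175.53989281]
[511.27309176 -59.97794274 119.38409617]
0 [226.8 160.2] seen 227.20303383897317 154.87164527421237
10 [226.5 157.6] seen 227.20303383897317 154.87164527421237
15 [226.4 156.2] seen 227.20303383897317 154.87164527421237
20 [226.3 154.9] seen 227.20303383897317 154.87164527421237
25 [226.1 153.5] seen 227.20303383897317 154.87164527421237
[ 523.21529913 -257.73978681]
delta [-198.1    4.3   -0.5] ang [ 0.     0.001 -0.002]
```

Call:
play_rows(plan=[{"delta_pos": [-30,0,0],"angular": [0,0,0],"claw": 1},{"delta_pos": [-70,1,0],"angular": [0,0,0],"claw": 1},{"delta_pos": [-110,2,0],"angular": [0,0,0],"claw": 1},{"delta_pos": [-150,3,0],"angular": [0,0,0],"claw": 1},{"delta_pos": [-185,4,0],"angular": [0,0,0],"claw": 1},{"delta_pos": [-198,4,0],"angular": [0,0,0],"claw": 1},{"delta_pos": [-198,4,0],"angular": [0,0,0],"claw": 1},{"delta_pos": [-198,4,0],"angular": [0,0,0],"claw": 1},{"delta_pos": [-198,4,0],"angular": [0,0,0],"claw": 1},{"delta_pos": [-198,4,0],"angular": [0,0,0],"claw": 1}])

```text
time: 14.85
tcp_pos: [523.6, -254.6, 118.9]
tcp_rot: [3.142, -0.001, 1.613]
wrist_force: [0.8, 0.9, 0.2]
finger_gap: 85.5
finger_force: 0.0
```

Run:
```python
from h import *
s=ctrl.get_state(); print(s['tcp_pos'],s['finger_gap']); go(523,-258,28,1.611)
```

```text
[ 523.6047365  -254.59764891  118.9496325 ] 85.50680210096445
delta [-3.4 -0.7 90.9] ang [ 0.    -0.001  0.002]
```

Call:
play_rows(plan=[{"delta_pos": [-1,0,20],"angular": [0,0,0],"claw": 1},{"delta_pos": [-1,0,40],"angular": [0,0,0],"claw": 1},{"delta_pos": [-1,0,60],"angular": [0,0,0],"claw": 1},{"delta_pos": [-1,0,75],"angular": [0,0,0],"claw": 1},{"delta_pos": [-1,0,85],"angular": [0,0,0],"claw": 1},{"delta_pos": [-1,0,91],"angular": [0,0,0],"claw": 1},{"delta_pos": [-1,0,91],"angular": [0,0,0],"claw": 0.6},{"delta_pos": [-1,0,91],"angular": [0,0,0],"claw": 0.4},{"delta_pos": [-1,0,91],"angular": [0,0,0],"claw": 0.35},{"delta_pos": [-1,0,91],"angular": [0,0,0],"claw": 0.35}], force=30)

```text
time: 15.85
tcp_pos: [523.6, -257.5, 28.6]
tcp_rot: [3.141, 0.0, 1.611]
wrist_force: [-0.4, -0.0, -0.4]
finger_gap: 57.5
finger_force: 0.0
```

Call:
play_rows(plan=[{"delta_pos": [0,0,0],"angular": [0,0,0],"claw": 0.25},{"delta_pos": [0,0,0],"angular": [0,0,0],"claw": 0.15},{"delta_pos": [0,0,0],"angular": [0,0,0],"claw": 0.1},{"delta_pos": [0,0,0],"angular": [0,0,0],"claw": 0.1},{"delta_pos": [0,0,0],"angular": [0,0,0],"claw": 0.0},{"delta_pos": [0,0,0],"angular": [0,0,0],"claw": 0.0}], force=40)

```text
time: 16.45
tcp_pos: [523.4, -257.6, 28.7]
tcp_rot: [3.141, 0.0, 1.611]
wrist_force: [-1.7, 1.3, 6.2]
finger_gap: 48.4
finger_force: 40.4
```

Gripped on the flange with 40 N at a 48 mm gap. Lifting.

Call:
play_rows(plan=[{"delta_pos": [0,0,0],"angular": [0,0,0],"claw": -0.3},{"delta_pos": [0,0,0],"angular": [0,0,0],"claw": -0.3},{"delta_pos": [0,0,-4],"angular": [0,0,0],"claw": -0.3},{"delta_pos": [0,0,-10],"angular": [0,0,0],"claw": -0.3},{"delta_pos": [0,0,-10],"angular": [0,0,0],"claw": -0.3},{"delta_pos": [0,0,-10],"angular": [0,0,0],"claw": -0.3}], force=60)

```text
time: 17.05
tcp_pos: [523.3, -257.2, 38.0]
tcp_rot: [3.142, 0.0, 1.611]
wrist_force: [0.4, -0.1, -4.0]
finger_gap: 47.7
finger_force: 62.2
```

Call:
play_rows(plan=[{"delta_pos": [0,0,-20],"angular": [0,0,0],"claw": -0.3},{"delta_pos": [0,0,-45],"angular": [0,0,0],"claw": -0.3},{"delta_pos": [0,0,-75],"angular": [0,0,0],"claw": -0.3},{"delta_pos": [0,0,-100],"angular": [0,0,0],"claw": -0.3},{"delta_pos": [0,0,-115],"angular": [0,0,0],"claw": -0.3},{"delta_pos": [0,0,-115],"angular": [0,0,0],"claw": -0.3},{"delta_pos": [0,0,-115],"angular": [0,0,0],"claw": -0.3}])

```text
time: 17.75
tcp_pos: [522.9, -256.9, 151.9]
tcp_rot: [-3.141, -0.001, 1.611]
wrist_force: [-0.3, 0.2, -4.1]
finger_gap: 48.1
finger_force: 62.8
```

Run:
```python
from h import *
s=ctrl.get_state(); print(s['tcp_pos'],s['finger_gap']); go(548,153,153,1.425)
```

```text
[ 522.88398147 -256.88358132  151.90289135] 48.10538533106257
delta [408.5  41.6  -0.9] ang [-0.001 -0.001  0.186]
```

Call:
play_rows(plan=[{"delta_pos": [15,2,0],"angular": [0,0,0.01],"claw": -0.3},{"delta_pos": [45,5,0],"angular": [0,0,0.02],"claw": -0.3},{"delta_pos": [80,8,0],"angular": [0,0,0.04],"claw": -0.3},{"delta_pos": [120,12,0],"angular": [0,0,0.06],"claw": -0.3},{"delta_pos": [160,16,0],"angular": [0,0,0.08],"claw": -0.3},{"delta_pos": [200,20,0],"angular": [0,0,0.1],"claw": -0.3},{"delta_pos": [240,24,0],"angular": [0,0,0.12],"claw": -0.3},{"delta_pos": [280,28,0],"angular": [0,0,0.14],"claw": -0.3},{"delta_pos": [320,33,0],"angular": [0,0,0.16],"claw": -0.3},{"delta_pos": [360,37,0],"angular": [0,0,0.18],"claw": -0.3},{"delta_pos": [390,40,0],"angular": [0,0,0.186],"claw": -0.3},{"delta_pos": [408,42,0],"angular": [0,0,0.186],"claw": -0.3}])

```text
time: 18.95
tcp_pos: [547.3, 155.4, 150.8]
tcp_rot: [-3.138, 0.001, 1.429]
wrist_force: [-0.5, 1.2, -3.0]
finger_gap: 47.5
finger_force: 62.7
```

Run:
```python
from h import *
for i in range(8): ctrl.capture('scene')
s=ctrl.get_state(); print(s['tcp_pos'],s['tcp_rot'],s['finger_gap']); go(548,153,32,1.425)
```

```text
[549.00567201 150.18674529 152.90496349] [-3.14148610e+00  5.16312611e-04  1.42222038e+00] 48.14400820317115
delta [  2.7  -1.4 120.9] ang [-0.     0.001 -0.003]
```

Clearance to neighbours is about 35 mm. Descending.

Call:
play_rows(plan=[{"delta_pos": [2,-1,20],"angular": [0,0,0],"claw": -0.3},{"delta_pos": [2,-1,45],"angular": [0,0,0],"claw": -0.3},{"delta_pos": [2,-1,70],"angular": [0,0,0],"claw": -0.3},{"delta_pos": [2,-1,95],"angular": [0,0,0],"claw": -0.3},{"delta_pos": [2,-1,110],"angular": [0,0,0],"claw": -0.3},{"delta_pos": [2,-1,117],"angular": [0,0,0],"claw": -0.3},{"delta_pos": [2,-1,120],"angular": [0,0,0],"claw": -0.3},{"delta_pos": [2,-1,120],"angular": [0,0,0],"claw": -0.3},{"delta_pos": [2,-1,120],"angular": [0,0,0],"claw": -0.3},{"delta_pos": [2,-1,120],"angular": [0,0,0],"claw": -0.3}])

```text
time: 20.35
tcp_pos: [548.8, 154.4, 33.9]
tcp_rot: [3.14, -0.001, 1.425]
wrist_force: [-0.1, 0.3, -2.6]
finger_gap: 47.9
finger_force: 62.7
```

Call:
play_rows(plan=[{"delta_pos": [0,0,1],"angular": [0,0,0],"claw": -0.3},{"delta_pos": [0,0,2],"angular": [0,0,0],"claw": -0.3},{"delta_pos": [0,0,3],"angular": [0,0,0],"claw": -0.3},{"delta_pos": [0,0,3.5],"angular": [0,0,0],"claw": -0.3},{"delta_pos": [0,0,3.5],"angular": [0,0,0],"claw": -0.3},{"delta_pos": [0,0,3.5],"angular": [0,0,0],"claw": -0.3}])

```text
time: 20.95
tcp_pos: [548.1, 154.2, 29.4]
tcp_rot: [-3.141, 0.0, 1.425]
wrist_force: [-0.3, 0.4, -2.9]
finger_gap: 48.0
finger_force: 62.7
```

Call:
play_rows(plan=[{"delta_pos": [0,0,0.5],"angular": [0,0,0],"claw": -0.3},{"delta_pos": [0,0,1],"angular": [0,0,0],"claw": -0.3},{"delta_pos": [0,0,1.5],"angular": [0,0,0],"claw": -0.3},{"delta_pos": [0,0,1.5],"angular": [0,0,0],"claw": -0.3},{"delta_pos": [0,0,1.5],"angular": [0,0,0],"claw": -0.3}])

```text
time: 21.45
tcp_pos: [548.3, 154.4, 28.8]
tcp_rot: [3.141, -0.001, 1.425]
wrist_force: [-3.1, -0.3, 6.1]
finger_gap: 48.1
finger_force: 63.5
```

Touchdown at +6 N. Releasing and retreating.

Call:
play_rows(plan=[{"delta_pos": [0,0,-0.5],"angular": [0,0,0],"claw": 0.2},{"delta_pos": [0,0,-0.5],"angular": [0,0,0],"claw": 0.4},{"delta_pos": [0,0,-0.5],"angular": [0,0,0],"claw": 1},{"delta_pos": [0,0,-0.5],"angular": [0,0,0],"claw": 1},{"delta_pos": [0,0,-0.5],"angular": [0,0,0],"claw": 1},{"delta_pos": [0,0,-0.5],"angular": [0,0,0],"claw": 1},{"delta_pos": [0,0,-15],"angular": [0,0,0],"claw": 1},{"delta_pos": [0,0,-40],"angular": [0,0,0],"claw": 1},{"delta_pos": [0,0,-80],"angular": [0,0,0],"claw": 1},{"delta_pos": [0,0,-120],"angular": [0,0,0],"claw": 1},{"delta_pos": [0,0,-160],"angular": [0,0,0],"claw": 1},{"delta_pos": [0,0,-160],"angular": [0,0,0],"claw": 1}], force=40)

```text
time: 22.65
tcp_pos: [551.5, 154.5, 195.4]
tcp_rot: [3.132, -0.006, 1.424]
wrist_force: [0.4, 0.0, -0.3]
finger_gap: 85.4
finger_force: 0.0
```

Call:
play_rows(plan=[{"delta_pos": [-30,0,0],"angular": [0,0,0],"claw": 1},{"delta_pos": [-70,0,0],"angular": [0,0,0],"claw": 1},{"delta_pos": [-110,0,0],"angular": [0,0,0],"claw": 1},{"delta_pos": [-130,0,0],"angular": [0,0,0],"claw": 1},{"delta_pos": [-150,0,0],"angular": [0,0,0],"claw": 1},{"delta_pos": [-150,0,0],"angular": [0,0,0],"claw": 1},{"delta_pos": [-150,0,0],"angular": [0,0,0],"claw": 1}])

```text
time: 23.35
tcp_pos: [526.4, 5.9, 188.5]
tcp_rot: [3.141, -0.001, 1.424]
wrist_force: [0.7, 0.9, 0.2]
finger_gap: 85.7
finger_force: 0.0
```

Run:
```python
from h import *
c=cap('scene','s9.png');t=cap('top','t9.png');o=dict(np.load('pics/scene0.png.npz'));ot=dict(np.load('pics/top0.png.npz'))
def tmpl(src,ps,dst,pd,r=9):
    u,v=proj(src,np.array(ps,float)).round().astype(int);T=src['frame'][v-r:v+r,u-r:u+r]
    U,V=proj(dst,np.array(pd,float)).round().astype(int);W=dst['frame'][V-r-8:V+r+8,U-r-8:U+r+8]
    m=cv2.minMaxLoc(cv2.matchTemplate(W,T,cv2.TM_CCOEFF_NORMED)); return round(m[1],2),(m[3][0]-8,m[3][1]-8)
for n,p in dict(goodL=(565,238,76),goodR=(538,70,76),decoy=(508,-89,60)).items(): print(n,tmpl(o,p,c,p),tmpl(ot,p,t,p))
print('odd',tmpl(o,(546.5,156,60),c,(509.5,-180,60)),tmpl(ot,(546.5,156,60),t,(509.5,-180,60)),'spare',tmpl(o,(520,-259,76),c,(548,154,76),14),tmpl(ot,(520,-259,76),t,(548,154,76),14))
```

```text
goodL (1.0, (0, 0)) (0.96, (0, 0))
goodR (0.96, (0, 0)) (0.06, (8, 5))
decoy (1.0, (0, 0)) (-0.02, (8, 4))
odd (0.75, (0, 0)) (0.5, (1, 2)) spare (0.61, (1, -1)) (0.49, (-2, 0))
```

Run:
```python
from h import *
c=dict(np.load('pics/s9.png.npz'))
def m(ps,pd,ru,rv):
    u,v=proj(c,np.array(ps,float)).round().astype(int);T=c['frame'][v-rv:v+rv,u-ru:u+ru]
    U,V=proj(c,np.array(pd,float)).round().astype(int);W=c['frame'][V-rv-6:V+rv+6,U-ru-6:U+ru+6]
    r=cv2.minMaxLoc(cv2.matchTemplate(W,T,cv2.TM_CCOEFF_NORMED)); return round(r[1],2),(r[3][0]-6,r[3][1]-6)
print('spare disc',m((566,239,79),(548,154,79),13,11),'whole',m((566,239,42),(548,154,42),14,24))
print('odd disc',m((508,-89,64),(509.5,-180,65),10,9),'whole',m((508,-89,34),(509.5,-180,35),11,20))
```

```text
spare disc (0.82, (-1, 0)) whole (0.83, (-2, 2))
odd disc (0.94, (2, 1)) whole (0.94, (1, 1))
```

Both heads match their upright neighbours in shape and sit where expected. Handing in.

```bash
python3 -c "
from rig import ctrl
print(ctrl.sign_off())"
```

```text
the job is handed in; nothing more can be done
None
```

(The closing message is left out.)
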